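# Load the spring plate dispenser and lock the pile down

### The job

Put the white and the blue oblong plate from the draining board onto the plate already in the spring-loaded plate dispenser, lying flat between its guide posts. Then push the pile down against the spring and, keeping it down, slide the red lock fork in over it to its end stop, so that the fork keeps the whole pile down when you let go. Do not hammer or force the pile hard, and leave the other things on the worktop where they are.

Things in the scene. Friction and masses are not known exactly. Their poses are not given: they have to be found in the camera images.
- plate_a: oblong stoneware plate, a flat slab 160 mm (its x) by 60 mm (its y) by 20 mm thick, about 0.32 kg (0.27 to 0.38); origin at the centre of its underside, z up; white, starts on the draining board
- plate_b: oblong stoneware plate, a flat slab 160 mm (its x) by 60 mm (its y) by 20 mm thick, about 0.32 kg (0.27 to 0.38); origin at the centre of its underside, z up; blue, starts on the draining board
- plate_c: oblong stoneware plate, a flat slab 160 mm (its x) by 60 mm (its y) by 20 mm thick, about 0.32 kg (0.27 to 0.38); origin at the centre of its underside, z up; cream, already lies in the dispenser, its long side along the dispenser's y
- board: fixed cream draining board, 290 mm (x) by 250 mm (y), 10 mm thick; origin under its centre. The two plates lie on it side by side, long sides roughly along its x, their middles 110 mm apart
- dispenser: fixed steel plate dispenser; origin on the worktop under the middle of the pile, z up, y along the plates' length towards the lock. Well 68 mm (x) by 168 mm (y). Side walls and the end wall at the lock are 60 mm high, 6 mm thick; the other end wall is 135 mm high. Beyond the lock end, a rail block 66 mm high runs to y = 194 mm
- post_top (a point): top of one of four round guide posts, 10 mm thick, at dispenser x = +-39, y = +-52 mm, z = 135 mm. Between the posts the long sides are open for the fingers
- lift (a joint): spring platform under the pile: 0 = top, grows as it sinks, to 0.072 m at its hard bottom stop. Spring 200 N/m with 3 N preload: each plate sinks it about 16 mm. With three plates the top of the pile stands near z = 120 mm (109 to 130); 4 to 8 N more take it to the bottom stop (top of pile then at z = 88 mm)
- platform_top (a point): middle of the platform's upper face, on which the lowest plate lies; at z = 100 mm when lift = 0
- lock (a joint): red lock fork: 0 = fully open, clear of the plates; 0.040 m = end stop, over the pile. Slides along the dispenser's -y with about 2 N of friction, stays where left. It goes in only while the top of the pile is below its prongs (z under 96 mm), else it butts against a plate
- prong_tip (a point): point midway between the tips of the fork's two flat prongs, at the height of their undersides (z = 96 mm; prongs 6 mm thick, 10 mm wide, at dispenser x = +-26 mm, 42 mm free between them). At dispenser y = 88 mm when open, 48 mm when locked
- lock_tab (a point): middle of the top edge of the fork's upright push tab across the prongs: 62 mm wide (x), 10 mm thick (y), z = 97 to 136 mm; at dispenser y = 103 mm open, 63 mm locked. Behind it (outwards) 57 mm are free between the prongs for a fingertip down to z = 70 mm. With the fingers astride the tab, one can press the top plate while the other pushes the tab
- mug: blue mug, 80 mm across, 90 mm high; origin under its centre; leave it alone
- tumbler: clear glass tumbler, 76 mm across, 100 mm high; origin under its centre; leave it alone
- soap: green washing-up liquid bottle with white cap, 60 mm across, 190 mm high; origin under its centre; leave it alone
- bowl: white bowl, 120 mm across, 50 mm high; origin under its centre; leave it alone
- jar: amber jar with red lid, 70 mm across, 90 mm high; origin under its centre; leave it alone
- spoon: wooden spoon lying flat, 240 mm long along its x; leave it alone
Things that resemble listed ones, but are neither listed nor needed, are in the scene too. Of the things shaped like the plate_a, the white one is meant. Of the things shaped like the plate_b, the blue one is meant.

How it is judged:
By the outcome, as a careful person would: the job done as asked, in the order asked, and still so for the second after the job is handed in, with the robot touching nothing.
It also fails if it takes over 72 s, if anything falls off the work surface, if the arm or the gripper's body presses on something with over 40 N, if the wrist force passes 120 N, or if a joint passes its speed limit or range.

### The arm

A 6-joint arm with a two-finger parallel gripper is mounted at the origin on the work surface. World frame = base frame: x ahead of the robot, y to its left, z up, the work surface at z = 0. Lengths are in m, angles in rad, forces in N, time in s.
With the tool pointing down it reaches from about 0.325 to 0.925 m from the base axis. Payload 3.1 kg.
Tool frame: the origin (TCP) lies where the fingers leave the gripper's body, on its centre line; the fingertips stand 73 mm ahead of it and the grasp point (between the pads) lies 54 mm ahead of it (r.grip_depth is the distance from the TCP to the grasp point, in m); z points along the fingers, y is the line along which they close (so a half turn about z gives the same grasp; the last joint's range is limited). The gripper opens to 85 mm and grips with 20 to 120 N. Pads are 22 mm wide; open, the fingers measure 114 mm over their backs; the gripper's body (76 mm by 85 mm) begins 54 mm behind the grasp point. The pads swing forward as they close: fully open they stand 13 mm farther back than shut.
Start: joints at [-1.342, 0.217, 1.613, -0, 1.311, -0.112], TCP at [0.209, -0.589, 0.304] pointing down, gripper open.
Joint ranges: [-2.75, 2.75], [-0.78, 2.1], [0.31, 2.55], [-1.13, 4.27], [0.13, 2.63], [-2.58, 2.58]. Speed limits (rad/s): [2.79, 2.79, 3.14, 3.14, 3.14, 3.14].

### API

Orientations are given as [roll, pitch, yaw] about the fixed x, y, z axes, in that order (R = Rz(yaw) Ry(pitch) Rx(roll)).
In Python, from rig import r gives the robot as it stands. The module is installed in compiled form; this text tells all that it offers.
- The arm moves only by the tool carry_out, never from a script. Its argument "series" is a list of rows, each a list of 7 numbers: the shift along the world's x, y, z in cm, then the turn, a rotation vector about the world's x, y, z in degrees, then the opening, from 0 (shut) to 1 (fully open). In form: [[dx, dy, dz, ax, ay, az, claw], ...]. A call has 1 to 8 rows; each row shifts and turns the commanded pose from where the row before left it; what a row does not reach is not made up. A row lasts 1/8 s, in which the tool goes at most 62.5 mm and 10.7 degrees, less where a joint would pass 70% of its speed; a pose out of reach is approached as far as the arm can. A call with a gripper value outside its range is refused whole. The fingers move at their own pace and stop on an object; "newtons" is the grip in N (left out, the last holds). Time passes only in rows, so rows that do not move let the fingers close. It gives the time, the measured TCP pose, the force, the opening and the grip force at its end, in the units of the state.
- r.observe(): the state, without advancing time (a new reading comes with each control period).
- r.grab_frame(name): name is "side" or "top" or "wrist"; returns the picture (384x512x3 uint8, blue, green, red); there is no depth.
- r.camera_model(name): a dict with "fx", "fy", "cx", "cy" (pixels), "k1" (the pictures are not rectified: a ray, as slopes to the right and down, at radius r is drawn at 1 + k1 r^2 times it, then the intrinsics apply), "R" (3x3) and "t" (3): a world point X has camera coordinates R X + t; the wrist camera has in their place "T_tool_cam" (4x4, takes a point from camera to tool coordinates, whose origin is the TCP and whose axes are the flange's). Camera axes: x right, y down, z forward; pixel columns grow to the right and rows downward; lengths in m; the calibration is good to about 2 mm. A picture is of the moment at which its call begins: read the wrist's pose just before it. camera_model takes no time and is no camera call.
- r.job_done(): hands the job in; it is judged then, once.
The state is a dict: "time": time; "joint_pos": joint angles; "dq": joint speeds; "joint_efforts": joint torques, N m; "tool_pos": TCP position; "tool_rot": TCP orientation; "force": force on the tool from outside, world axes, zero at the start; "moment": the same for the moment, N m; "grip_width": finger opening in m; "finger_force": force on a finger pad.
Only numpy, scipy, OpenCV 4.12 (cv2) and the standard library are available. Lean on these libraries where they do the work, as an engineer would, in place of code of your own. Each camera call takes 0.05 s, during which the arm holds its last target. There are 200 camera calls.

## Working session

There is one attempt and no reset: what is moved stays moved. The work goes in short steps, Python scripts to look and compute and a tool call to move; the robot and the scene stay as the last step left them, time stands still between calls to the robot, and variables do not carry over. Pictures are saved under pics/ and viewed, at most 10 in all, crops included, and the job is handed in when it is done.

Besides the shell and the picture viewer there is one more tool, called after "Request:" as name(argument=value, ...), one argument or row to a line, values as JSON. carry_out: Moves the arm, as the interface text tells. Its arguments: {"type":"object","properties":{"series":{"type":"array"},"newtons":{"type":"number"}},"required":["series"]}

```bash
mkdir -p pics; cat > h.py <<'E'
import numpy as np, cv2
from rig import r
def ray(cam,px,T=None):
    m=r.camera_model(cam); K=np.array([[m['fx'],0,m['cx']],[0,m['fy'],m['cy']],[0,0,1]])
    d=np.array([m['k1'],0,0,0,0.])
    q=cv2.undistortPoints(np.array([[px]],float),K,d)[0,0]
    v=np.array([q[0],q[1],1.])
    if 'R' in m:
        R=np.array(m['R']);t=np.array(m['t']);return -R.T@t,R.T@v
    M=T@np.array(m['T_tool_cam']);return M[:3,3],M[:3,:3]@v
def hit(cam,px,z,T=None):
    o,v=ray(cam,px,T);return o+v*(z-o[2])/v[2]
def proj(cam,X):
    m=r.camera_model(cam);c=np.array(m['R'])@np.array(X)+np.array(m['t'])
    s=c[:2]/c[2];s=s*(1+m['k1']*(s@s));return np.array([m['fx']*s[0]+m['cx'],m['fy']*s[1]+m['cy']])
E
python3 - <<'E'
from h import *
a=r.grab_frame('top');b=r.grab_frame('side')
cv2.imwrite('pics/top.png',a);cv2.imwrite('pics/side.png',b)
for c in('top','side'):
    m=r.camera_model(c);print(c,m['fx'],m['k1'],-np.array(m['R']).T@m['t'])
s=r.observe();print(s['tool_pos'],s['tool_rot'],s['force'],s['grip_width'],s['time'])
print(r.camera_model('wrist')['T_tool_cam'])
E
```

```text
top 361.9136487107584 0.0021944868617089427 [ 0.28148901 -0.10677309  1.47889598]
side 390.5385601081004 -0.04219960507564145 [0.25974818 0.9195096  1.17146246]
[ 0.20879592 -0.58846371  0.30267237] [-3.13941480e+00 -2.32660100e-04  3.40821951e-01] [-1.02027105  0.23013237 -0.02204248] 0.08538420579466231 0.1
[[ 1.05654203e-03 -9.55824943e-01 -2.93934621e-01  7.39836300e-02]
 [ 9.99998867e-01  6.94804273e-04  1.33509138e-03 -3.47419270e-04]
 [-1.07188661e-03 -2.93935698e-01  9.55824595e-01 -7.08713160e-02]
 [ 0.00000000e+00  0.00000000e+00  0.00000000e+00  1.00000000e+00]]
```

View pics/top.png

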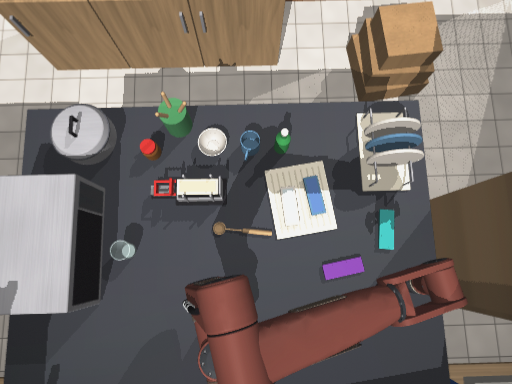

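View pics/side.png

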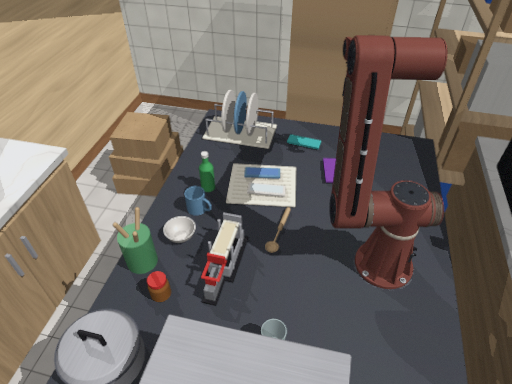

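Top view: candidates for plate_a/b are white (289,207) and blue (314,195) on the board, teal (387,230), purple (343,268), and round plates in the rack (395,140). I choose the white and the blue on the board. The dispenser is at (200,189), with its red lock at (163,188).

```bash
cat > m.py <<'E'
from h import *
a=cv2.imread('pics/top.png')
cr=np.hstack([cv2.resize(a[155:245,140:230],None,fx=4.4,fy=4.4,interpolation=cv2.INTER_CUBIC),cv2.resize(a[155:245,260:350],None,fx=4.4,fy=4.4,interpolation=cv2.INTER_CUBIC)]);cv2.imwrite('pics/crop.png',cr)
hsv=cv2.cvtColor(a,cv2.COLOR_BGR2HSV)
def blob(mask,box,z,name):
    x0,y0,x1,y1=box;m=np.zeros_like(mask);m[y0:y1,x0:x1]=mask[y0:y1,x0:x1]
    n,l,s,c=cv2.connectedComponentsWithStats(m);i=1+np.argmax(s[1:,4])
    cs,_=cv2.findContours((l==i).astype(np.uint8),cv2.RETR_EXTERNAL,cv2.CHAIN_APPROX_NONE)
    P=np.array([hit('top',p,z)[:2] for p in cs[0][:,0].astype(float)])
    (cx,cy),(w,h),an=cv2.minAreaRect((P*1000).astype(np.float32))
    if w<h: w,h,an=h,w,an+90
    print(name,s[i,4],round(cx,1),round(cy,1),'size',round(w,1),round(h,1),'long axis deg',round(an,1)); return P
H,S,V=cv2.split(hsv)
blob(((H>95)&(H<125)&(S>120)).astype(np.uint8),(295,165,335,225),.03,'blue')
for v in(225,235):blob(((S<25)&(V>v)).astype(np.uint8),(270,175,310,240),.03,'white')
blob(((V>120)&(S<70)).astype(np.uint8),(262,155,342,245),.01,'board')
blob(((V>190)&(S>15)&(S<90)).astype(np.uint8),(175,170,225,210),.12,'cream')
blob((((H<8)|(H>172))&(S>150)).astype(np.uint8),(145,170,182,205),.1,'lock')
for p in((289,207),(200,189)):print(hsv[p[1],p[0]])
E
python3 m.py
```

```text
blue 113 565.2 -361.6 size 69.6 39.1 long axis deg 10.9
white 1547 465.9 -268.5 size 196.1 149.9 long axis deg 8.7
white 1489 465.3 -268.7 size 189.2 149.6 long axis deg 8.7
board 3697 520.5 -311.4 size 293.0 250.3 long axis deg 8.7
cream 476 560.9 98.0 size 142.8 58.5 long axis deg 88.5
lock 205 567.2 224.8 size 81.6 68.2 long axis deg 90.6
[ 90   2 244]
[ 25  34 244]
```

```bash
sleep 1
```

```text
(no output)
```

View pics/crop.png

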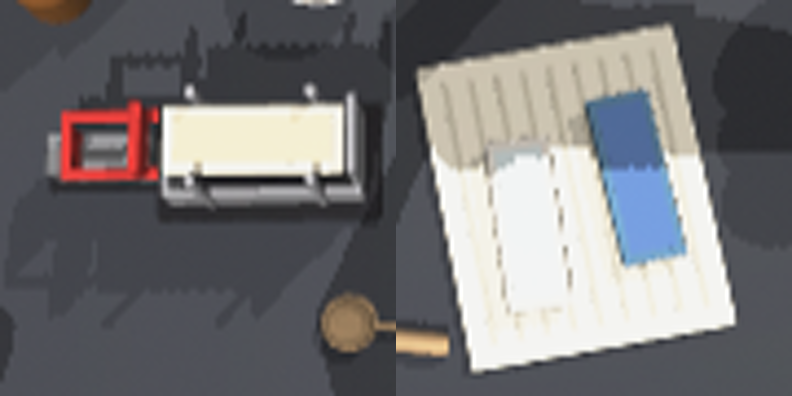

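Request:
carry_out(
  series=[
    [2,4,2,0,0,5,1],
    [2.5,4.8,2,0,0,5,1],
    [2.5,4.9,2,0,0,5,1],
    [2.5,4.9,2,0,0,5,1],
    [2.5,4.9,1,0,0,5,1],
    [2.5,4.9,1,0,0,5,1],
    [2.5,4.9,0,0,0,5,1],
    [2.5,4.9,0,0,0,5,1],
  ],
)

```text
time: 1.1
tool_pos: [0.4043, -0.2053, 0.4038]
tool_rot: [3.141, -0.0, 1.041]
force: [0.8, -0.1, -0.9]
grip_width: 0.0854
finger_force: 0.0
```

Request:
carry_out(
  series=[
    [2.5,4.9,0,0,0,5,1],
    [2.5,4.9,0,0,0,5,1],
    [2.5,4.9,0,0,0,5,1],
    [2.5,4.9,0,0,0,5,1],
    [2.5,4.9,0,0,0,0,1],
    [2.1,4.2,0,0,0,10,1],
    [0,0,0,0,0,0,1],
    [0,0,0,0,0,0,1],
  ],
)

```text
time: 2.1
tool_pos: [0.5495, 0.0797, 0.4032]
tool_rot: [-3.14, 0.001, 1.562]
force: [0.8, -0.0, 0.6]
grip_width: 0.0856
finger_force: 0.0
```

```bash
cat >> h.py <<'E'
from scipy.spatial.transform import Rotation as Ro
def T(s=None):
    s=s or r.observe();M=np.eye(4);M[:3,:3]=Ro.from_euler('xyz',s['tool_rot']).as_matrix();M[:3,3]=s['tool_pos'];return M
E
python3 - <<'E'
from h import *
M=T();np.save('T1.npy',M);a=r.grab_frame('wrist');cv2.imwrite('pics/w1.png',a)
s=r.observe();print(s['tool_pos'],s['tool_rot'],s['joint_pos'],s['time'],s['force']);print(r.camera_model('wrist')['fx'])
# corners from top crop
f=lambda u,v:hit('top',(260+(u-396)/4.4-.5+.11,155+v/4.4-.5+.11),.03)[:2]
for n,c in dict(blue=[(588,100),(648,90),(686,254),(624,266)],white=[(488,148),(550,140),(572,305),(510,315)]).items():
    P=np.array([f(*x) for x in c]);d=(P[0]+P[1]-P[2]-P[3])/2
    print(n,P.mean(0),np.linalg.norm(d),np.linalg.norm(P[0]-P[1]),np.degrees(np.arctan2(d[1],d[0])))
E
```

```text
[0.54950911 0.07922548 0.40343272] [-3.14051642e+00  5.89482803e-04  1.56114733e+00] [ 1.70051375e-02  3.46226748e-03  1.66149634e+00 -5.63027206e-04
  1.47772562e+00  2.67070852e-02] 2.15 [0.61741586 0.07559517 0.06711356]
286.57397486750494
blue [ 0.53245125 -0.36735535] 0.157782904744733 0.05709334186906913 9.3415390984497
white [ 0.48882477 -0.26687508] 0.15518034487488333 0.05817314608813534 4.962682540723016
```

View pics/w1.png

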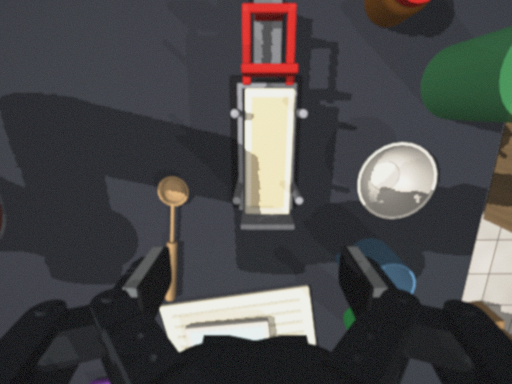

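The wrist view shows the dispenser upright, with post tops near (235,113), (303,113), (239,200) and (298,200). The red tab is at (269,68) and the tall end wall at (268,222).

```bash
python3 - <<'E'
from h import *
a=cv2.imread('pics/w1.png');M=np.load('T1.npy')
cv2.imwrite('pics/w1c.png',cv2.resize(a[50:240,215:320],None,fx=3.1,fy=3.1,interpolation=cv2.INTER_CUBIC))
hsv=cv2.cvtColor(a,cv2.COLOR_BGR2HSV);H,S,V=cv2.split(hsv)
g=cv2.cvtColor(a,cv2.COLOR_BGR2GRAY)
for c in((235,113),(303,113),(239,200),(298,200)):
    w=g[c[1]-7:c[1]+8,c[0]-7:c[0]+8];m=((w>140)&(S[c[1]-7:c[1]+8,c[0]-7:c[0]+8]<40)).astype(np.uint8)
    n,l,s,ce=cv2.connectedComponentsWithStats(m)
    for i in range(1,n):
        if s[i,4]>8:
            p=ce[i]+np.array(c)-7;print(p.round(1),s[i],hit('wrist',p,.135,M)[:2].round(4))
def rect(m,z,n):
    k,l,s,_=cv2.connectedComponentsWithStats(m.astype(np.uint8));i=1+np.argmax(s[1:,4])
    cs,_=cv2.findContours((l==i).astype(np.uint8),0,1)
    P=np.array([hit('wrist',p,z,M)[:2] for p in cs[0][:,0].astype(float)])
    print(n,cv2.minAreaRect((P*1000).astype(np.float32)),hit('wrist',s[i,:2],z,M),hit('wrist',s[i,:2]+s[i,2:4],z,M))
b=np.zeros(H.shape,bool);b[80:218,240:300]=1
rect(b&(V>190)&(S<90),.119,'cream')
b[:]=0;b[60:76,235:305]=1
rect(b&((H<8)|(H>172))&(S>150),.136,'tab')
E
```

```text
[239.8 107.2] [10  0  4  4 13] [0.5318 0.1552]
[234.2 113.1] [ 3  3  8  9 50] [0.5254 0.1489]
[239.5 118.7] [10 11  4  4 14] [0.5312 0.1426]
[302.6 113. ] [ 3  3  8  9 56] [0.6031 0.1483]
[246. 199.] [14  0  1 13 13] [0.5371 0.0462]
[298.6 200.1] [ 4  4  8  7 41] [0.6025 0.0444]
cream ((564.958251953125, 98.9833755493164), (155.04977416992188, 57.50578689575195), 88.9843521118164) [0.53757462 0.17647891 0.119     ] [0.60088693 0.01987476 0.119     ]
tab ((565.1292724609375, 196.00247192382812), (14.956632614135742, 62.00105667114258), 89.53853607177734) [0.53434051 0.20372905 0.136     ] [0.5973786 0.1872587 0.136    ]
```

View pics/w1c.png

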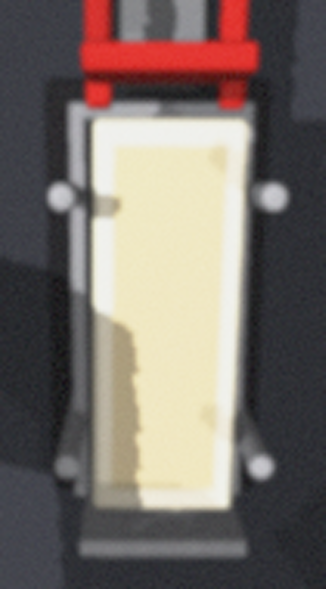

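Posts are 77.7 × 104 mm apart, as expected. Dispenser centre is about (0.564, 0.0965), with plate direction about 89.7°. Next is the same view over the board.

Request:
carry_out(
  series=[
    [0.1,-4,0,0,0,-10,1],
    [0.1,-5,0,0,0,-10,1],
    [0.1,-5,0,0,0,-10,1],
    [0.1,-5,0,0,0,-10,1],
    [0.1,-5,0,0,0,-10,1],
    [0.2,-5,0,0,0,-10,1],
    [0.2,-5,0,0,0,-10,1],
    [0.1,-5,0,0,0,-10,1],
  ],
)

```text
time: 3.15
tool_pos: [0.5584, -0.313, 0.4042]
tool_rot: [3.141, -0.0, 0.157]
force: [-0.4, -0.1, -0.2]
grip_width: 0.0854
finger_force: 0.0
```

Request:
carry_out(
  series=[
    [0,0,0,0,0,0,1],
    [0,0,0,0,0,0,1],
  ],
)

```text
time: 3.4
tool_pos: [0.5589, -0.3108, 0.4038]
tool_rot: [-3.141, 0.0, 0.165]
force: [0.7, 0.5, 0.2]
grip_width: 0.0851
finger_force: 0.0
```

```bash
python3 - <<'E'
from h import *
M=T();np.save('T2.npy',M);a=r.grab_frame('wrist');cv2.imwrite('pics/w2.png',a)
s=r.observe();print(s['tool_pos'],s['tool_rot'],s['joint_pos'],s['time'])
E
```

```text
[ 0.55919964 -0.30995956  0.40397925] [-3.14098274e+00 -6.58739391e-07  1.65870776e-01] [-6.15994767e-01  1.86930132e-01  1.46265234e+00  4.34592676e-04
  1.49243947e+00  7.88896673e-01] 3.45
```

View pics/w2.png

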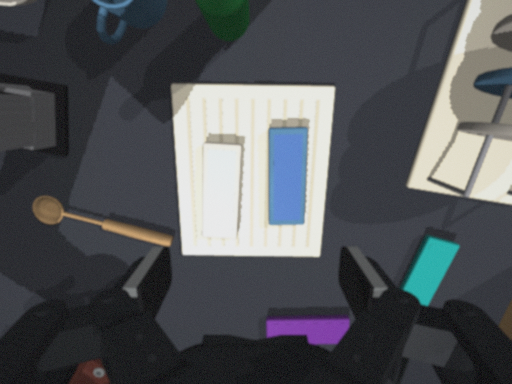

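The wrist view shows white at (222,190) and blue at (288,176) on the board; the decoys are teal (430,270) and purple (307,330).

```bash
cat > m2.py <<'E'
from h import *
a=cv2.imread('pics/w2.png');M=np.load('T2.npy')
hsv=cv2.cvtColor(a,cv2.COLOR_BGR2HSV);H,S,V=cv2.split(hsv)
def rect(m,z,n):
    m=cv2.morphologyEx(m.astype(np.uint8),cv2.MORPH_OPEN,np.ones((5,5)))
    k,l,s,_=cv2.connectedComponentsWithStats(m);i=1+np.argmax(s[1:,4])
    cs,_=cv2.findContours((l==i).astype(np.uint8),0,1)
    (cx,cy),_,_=rc=cv2.minAreaRect(cs[0]);B=cv2.boxPoints(rc)
    P=np.array([hit('wrist',p,z,M)[:2] for p in cs[0][:,0].astype(float)])
    print(n,s[i],cv2.minAreaRect((P*1000).astype(np.float32)),B.round(0).tolist())
b=np.zeros(H.shape,bool);b[110:240,255:320]=1
rect(b&(H>95)&(H<125)&(S>110),.03,'blue')
for p in((222,190),(255,190),(222,110),(246,190),(222,245)):print(hsv[p[1],p[0]])
b[:]=0;b[135:242,198:248]=1
for t in(12,18,22):rect(b&(S<t)&(V>150),.03,'white%d'%t)
b[:]=0;b[70:262,165:340]=1
E
python3 m2.py
```

```text
blue [ 270  129   36   94 3224] ((535.5149536132812, -366.9512634277344), (152.36741638183594, 54.30963134765625), 10.387624740600586) [[270.0, 129.0], [305.0, 129.0], [305.0, 222.0], [270.0, 222.0]]
[ 98   4 233]
[ 30   1 232]
[ 28  13 229]
[ 90   1 233]
[ 27  10 233]
white12 [ 198  144   42   98 3388] ((487.37799072265625, -262.8870544433594), (165.93450927734375, 63.12130355834961), 5.081488132476807) [[198.0, 241.0], [204.0, 144.0], [241.0, 146.0], [235.0, 243.0]]
white18 [ 198  135   42  107 3786] ((494.02581787109375, -261.5472106933594), (178.2310791015625, 64.57593536376953), 6.160250186920166) [[198.0, 135.0], [239.0, 135.0], [239.0, 241.0], [198.0, 241.0]]
white22 [ 198  135   50  107 4582] ((496.23199462890625, -266.3218688964844), (177.625244140625, 83.55902862548828), 9.035632133483887) [[198.0, 135.0], [247.0, 135.0], [247.0, 241.0], [198.0, 241.0]]
```

```bash
python3 - <<'E'
from h import *
a=cv2.imread('pics/w2.png');c=a[115:250,190:320].astype(float)
c=np.clip((c-180)*3.4,0,255);c[...,2]=c[...,2]  
cv2.imwrite('pics/w2c.png',cv2.resize(np.hstack([a[115:250,190:255],c[:,:65].astype(np.uint8),a[115:250,255:320]]),None,fx=4,fy=4,interpolation=cv2.INTER_CUBIC))
E
```

```text
(no output)
```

View pics/w2c.png

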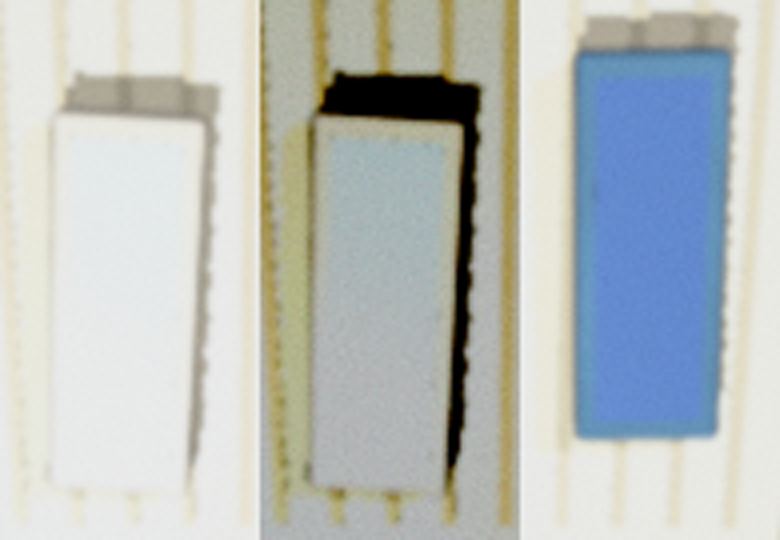

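```bash
python3 - <<'E'
from h import *
M=np.load('T2.npy')
for n,o,c in(('white',190,[(54,115),(205,122),(189,488),(50,488)]),('blue',255-130,[(576,52),(730,52),(716,438),(576,437)])):
    P=np.array([hit('wrist',(o+(u+.5)/4-.5,115+(v+.5)/4-.5),.03,M)[:2] for u,v in c])
    d=(P[0]+P[1]-P[2]-P[3])/2;e=(P[0]+P[3]-P[1]-P[2])/2
    ang=np.degrees([np.arctan2(d[1],d[0]),np.arctan2(-e[0],e[1])])
    m=P.mean(0);print(n,m.round(4),np.linalg.norm(d).round(4),np.linalg.norm(e).round(4),ang.round(1))
    s=r.observe();print('  delta cm',((m-s['tool_pos'][:2])*100).round(2),'tool deg',np.degrees(s['tool_rot'][2]).round(2))
E
```

```text
white [ 0.4935 -0.266 ] 0.1557 0.0585 [6.  8.2]
  delta cm [-6.57  4.4 ] tool deg 9.5
blue [ 0.5347 -0.3669] 0.1572 0.0584 [10.4  9.3]
  delta cm [-2.45 -5.7 ] tool deg 9.5
```

Request:
carry_out(
  series=[
    [-2.2,1.4,-5,0,0,-1.1,1],
    [-2.2,1.5,-5,0,0,-1.1,1],
    [-2.2,1.5,-5,0,0,-1.1,1],
    [0,0,-5.5,0,0,0,1],
    [0,0,-5,0,0,0,1],
    [0,0,-3.5,0,0,0,1],
    [0,0,-2.2,0,0,0,1],
    [0,0,0,0,0,0,1],
  ],
)

```text
time: 4.45
tool_pos: [0.4926, -0.2639, 0.0902]
tool_rot: [-3.138, 0.003, 0.11]
force: [-0.3, -0.0, 0.4]
grip_width: 0.0856
finger_force: 0.0
```

Request:
carry_out(
  series=[
    [0,0,-0.4,0,0,0,1],
    [0,0,0,0,0,0,0.4],
    [0,0,0,0,0,0,0.4],
    [0,0,0,0,0,0,0.4],
    [0,0,0,0,0,0,0.4],
  ],
  newtons=50,
)

```text
time: 5.08
tool_pos: [0.4949, -0.2665, 0.0897]
tool_rot: [3.14, -0.002, 0.108]
force: [-1.0, 1.1, 6.7]
grip_width: 0.0583
finger_force: 55.2
```

Request:
carry_out(
  series=[
    [0,0,1,0,0,0,0.4],
    [0,0,4,0,0,0,0.4],
    [0,0,5.5,0,0,0,0.4],
    [0,0,5.5,0,0,0,0.4],
    [0.6,3,4,0,0,10,0.4],
    [0.8,4.2,1,0,0,10,0.4],
    [0.8,4.2,0,0,0,10,0.4],
    [0.8,4.2,0,0,0,10,0.4],
  ],
)

```text
time: 6.08
tool_pos: [0.5234, -0.1088, 0.2978]
tool_rot: [-3.141, 0.0, 0.812]
force: [-0.6, -0.4, -2.6]
grip_width: 0.0587
finger_force: 55.4
```

Request:
carry_out(
  series=[
    [0.8,4.2,0,0,0,10,0.4],
    [0.8,4.2,0,0,0,10,0.4],
    [0.8,4.2,0,0,0,10,0.4],
    [0.8,4.2,0,0,0,10,0.4],
    [0.7,3.9,0,0,0,3.5,0.4],
    [0,0,0,0,0,0,0.4],
    [0,0,0,0,0,0,0.4],
  ],
)

```text
time: 6.95
tool_pos: [0.5623, 0.0966, 0.2973]
tool_rot: [-3.14, 0.001, 1.566]
force: [0.5, 0.4, -1.9]
grip_width: 0.058
finger_force: 55.4
```

```bash
python3 - <<'E'
from h import *
M=T();np.save('T3.npy',M);a=r.grab_frame('wrist');cv2.imwrite('pics/w3.png',a)
s=r.observe();print(s['tool_pos'],np.degrees(s['tool_rot']),s['time'],s['force'],s['grip_width'])
# plate top surface depth guess: TCP z - .060 ; end edge in tool coords
m=np.array(r.camera_model('wrist')['T_tool_cam'])
for p in((256,150),(256,180),(256,200),(256,220)):
    o,v=ray('wrist',p,np.eye(4));print(p,(o+v*(.060-o[2])/v[2]).round(4))
E
```

```text
[0.56243089 0.09614272 0.29741745] [-1.79933900e+02  4.72279767e-02  8.96821993e+01] 7.0 [ 0.10480602 -0.15832437 -3.55399411] 0.0580386168353347
(256, 150) [ 0.0564 -0.0003  0.06  ]
(256, 180) [ 0.0424 -0.0002  0.06  ]
(256, 200) [ 0.0325 -0.0002  0.06  ]
(256, 220) [ 0.0222 -0.0002  0.06  ]
```

View pics/w3.png

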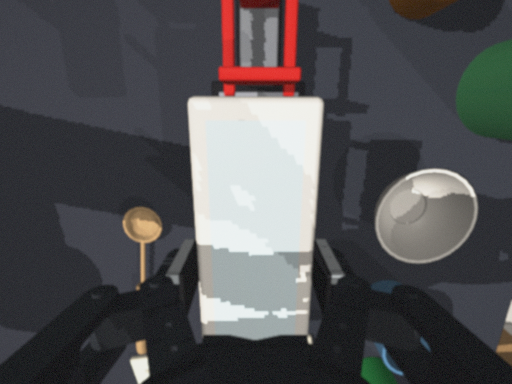

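```bash
python3 - <<'E'
from h import *
for z in(.058,.060,.062):
  for p in((190,98),(321,98),(197,250),(313,250)):
    o,v=ray('wrist',p,np.eye(4));print(z,p,(o+v*(z-o[2])/v[2]).round(4))
E
```

```text
0.058 (190, 98) [ 0.0788 -0.0284  0.058 ]
0.058 (321, 98) [0.0788 0.0273 0.058 ]
0.058 (197, 250) [ 0.0069 -0.0296  0.058 ]
0.058 (313, 250) [0.007  0.0283 0.058 ]
0.06 (190, 98) [ 0.0788 -0.0289  0.06  ]
0.06 (321, 98) [0.0789 0.0278 0.06  ]
0.06 (197, 250) [ 0.0058 -0.0301  0.06  ]
0.06 (313, 250) [0.0059 0.0287 0.06  ]
0.062 (190, 98) [ 0.0789 -0.0293  0.062 ]
0.062 (321, 98) [0.0789 0.0282 0.062 ]
0.062 (197, 250) [ 0.0048 -0.0305  0.062 ]
0.062 (313, 250) [0.0049 0.0292 0.062 ]
```

Request:
carry_out(
  series=[
    [0.15,0.05,-2,0,0,0,0.4],
    [0,0,-3,0,0,0,0.4],
    [0,0,-2,0,0,0,0.4],
    [0,0,-0.7,0,0,0,0.4],
    [0,0,-0.4,0,0,0,0.4],
    [0,0,-0.4,0,0,0,0.4],
    [0,0,-0.4,0,0,0,0.4],
    [0,0,0,0,0,0,0.4],
  ],
)

```text
time: 8.0
tool_pos: [0.5644, 0.0975, 0.209]
tool_rot: [3.141, 0.0, 1.566]
force: [-0.5, -0.5, -3.0]
grip_width: 0.0583
finger_force: 55.4
```

Request:
carry_out(
  series=[
    [0,0,-0.3,0,0,0,0.4],
    [0,0,-0.3,0,0,0,0.4],
    [0,0,-0.2,0,0,0,0.4],
    [0,0,0,0,0,0,0.4],
  ],
)

```text
time: 8.5
tool_pos: [0.5642, 0.0974, 0.2005]
tool_rot: [-3.141, 0.0, 1.566]
force: [-0.3, -0.4, -3.6]
grip_width: 0.0582
finger_force: 55.4
```

Request:
carry_out(
  series=[
    [0,0,-0.3,0,0,0,0.4],
    [0,0,-0.3,0,0,0,0.4],
    [0,0,0,0,0,0,0.4],
  ],
)

```text
time: 8.88
tool_pos: [0.5641, 0.0974, 0.1944]
tool_rot: [-3.141, 0.0, 1.566]
force: [0.0, 0.5, -2.9]
grip_width: 0.0583
finger_force: 55.4
```

Request:
carry_out(
  series=[
    [0,0,-0.4,0,0,0,0.4],
    [0,0,-0.3,0,0,0,0.4],
    [0,0,0,0,0,0,0.4],
  ],
)

```text
time: 9.25
tool_pos: [0.5643, 0.0974, 0.1876]
tool_rot: [-3.141, 0.0, 1.566]
force: [0.6, -0.1, -2.9]
grip_width: 0.0583
finger_force: 55.5
```

Request:
carry_out(
  series=[
    [0,0,-0.3,0,0,0,0.4],
    [0,0,-0.3,0,0,0,0.4],
    [0,0,0,0,0,0,0.4],
  ],
)

```text
time: 9.62
tool_pos: [0.5645, 0.0975, 0.1818]
tool_rot: [3.141, -0.0, 1.566]
force: [-0.2, -0.1, -1.8]
grip_width: 0.0581
finger_force: 55.6
```

Request:
carry_out(
  series=[
    [0,0,0,0,0,0,1],
    [0,0,0,0,0,0,1],
    [0,0,0.5,0,0,0,1],
    [0,0,2,0,0,0,1],
    [0,0,4,0,0,0,1],
    [0,0,5,0,0,0,1],
    [0,-3,1.5,0,0,-10,1],
    [-0.3,-5,0,0,0,-10,1],
  ],
)

```text
time: 10.62
tool_pos: [0.5631, 0.0176, 0.317]
tool_rot: [3.134, -0.002, 1.214]
force: [0.2, -0.3, -0.6]
grip_width: 0.0859
finger_force: 0.0
```

Request:
carry_out(
  series=[
    [-0.3,-5.5,0,0,0,-10,1],
    [-0.4,-5.5,0,0,0,-10,1],
    [-0.4,-5.5,0,0,0,-10,1],
    [-0.4,-5.5,0,0,0,-10,1],
    [-0.4,-5.5,0,0,0,-10,1],
    [-0.4,-5.5,0,0,0,-9.7,1],
    [-0.4,-5.4,-2,0,0,0,1],
    [0,0,0,0,0,0,1],
  ],
)

```text
time: 11.62
tool_pos: [0.5329, -0.37, 0.2914]
tool_rot: [-3.141, 0.001, 0.17]
force: [0.4, 0.3, 0.3]
grip_width: 0.0855
finger_force: 0.0
```

```bash
python3 - <<'E'
from h import *
a=r.grab_frame('top');cv2.imwrite('pics/t4.png',cv2.resize(a[155:245,140:260],None,fx=4,fy=4,interpolation=cv2.INTER_CUBIC))
s=r.observe();print(s['tool_pos'],np.degrees(s['tool_rot']),s['time'],s['force'],s['grip_width'])
E
```

```text
[ 0.53368596 -0.36808349  0.29213425] [-1.79952504e+02  1.27236726e-02  9.85019525e+00] 11.675 [-0.06495666  0.71725519  1.10158706] 0.08550375663879642
```

View pics/t4.png

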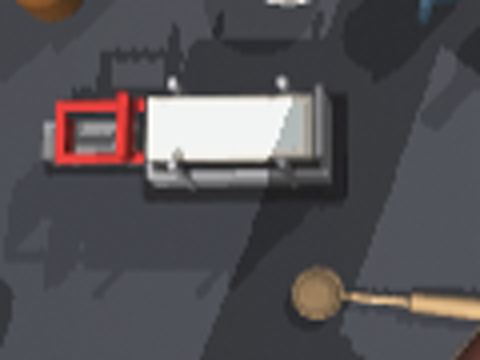

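The white plate lies flat between the posts at (230,128). Next is the blue plate.

Request:
carry_out(
  series=[
    [0.1,0.1,-5,0,0,0,1],
    [0,0,-5.5,0,0,0,1],
    [0,0,-4.5,0,0,0,1],
    [0,0,-3,0,0,0,1],
    [0,0,-1.6,0,0,0,1],
    [0,0,-0.5,0,0,0,1],
    [0,0,0,0,0,0,0.4],
    [0,0,0,0,0,0,0.4],
  ],
)

```text
time: 12.68
tool_pos: [0.5369, -0.3666, 0.0936]
tool_rot: [3.138, -0.003, 0.175]
force: [0.2, 0.5, -1.8]
grip_width: 0.0579
finger_force: 53.8
```

Request:
carry_out(
  series=[
    [0,0,0,0,0,0,0.4],
    [0,0,0,0,0,0,0.4],
    [0,0,0,0,0,0,0.4],
  ],
)

```text
time: 13.05
tool_pos: [0.5368, -0.3666, 0.0934]
tool_rot: [3.139, -0.003, 0.175]
force: [-0.2, 0.2, 6.7]
grip_width: 0.0582
finger_force: 54.8
```

Request:
carry_out(
  series=[
    [0,0,1,0,0,0,0.4],
    [0,0,4,0,0,0,0.4],
    [0,0,5.5,0,0,0,0.4],
    [0,0,5.5,0,0,0,0.4],
    [0.2,3,4,0,0,10,0.4],
    [0.3,4.8,0.8,0,0,10,0.4],
    [0.3,4.8,0,0,0,10,0.4],
    [0.3,4.8,0,0,0,10,0.4],
  ],
)

```text
time: 14.05
tool_pos: [0.5455, -0.1899, 0.2983]
tool_rot: [-3.14, 0.0, 0.878]
force: [0.8, 0.2, -3.4]
grip_width: 0.0577
finger_force: 55.2
```

Request:
carry_out(
  series=[
    [0.3,4.8,0,0,0,10,0.4],
    [0.3,4.8,0,0,0,10,0.4],
    [0.3,4.8,0,0,0,10,0.4],
    [0.3,4.8,0,0,0,9.7,0.4],
    [0.3,4.9,0,0,0,0,0.4],
    [0.3,4.9,0,0,0,0,0.4],
    [0,0,0,0,0,0,0.4],
    [0,0,0,0,0,0,0.4],
  ],
)

```text
time: 15.05
tool_pos: [0.5637, 0.0982, 0.2981]
tool_rot: [-3.14, 0.001, 1.567]
force: [0.0, -1.0, -3.0]
grip_width: 0.0581
finger_force: 55.2
```

```bash
python3 - <<'E'
from h import *
a=r.grab_frame('wrist');cv2.imwrite('pics/w5.png',a)
H,S,V=cv2.split(cv2.cvtColor(a,cv2.COLOR_BGR2HSV))
m=((H>95)&(H<125)&(S>90)).astype(np.uint8);m[:,:170]=0;m[:,340:]=0
n,l,s,_=cv2.connectedComponentsWithStats(m);i=1+np.argmax(s[1:,4]);print(s[i])
for y in(110,150,200):
    xs=np.where(l[y]==i)[0];print(y,xs.min(),xs.max()) if len(xs) else 0
for x in(205,256,305):
    y=np.where(l[:,x]==i)[0].min();o,v=ray('wrist',(x,y-.5),np.eye(4));print(x,y,(o+v*(.063-o[2])/v[2]).round(4))
s=r.observe();print(s['tool_pos'],np.degrees(s['tool_rot']),s['time'],s['force'],s['grip_width'])
E
```

```text
[  188    99   133   242 15893]
110 188 319
150 190 317
200 194 314
205 100 [ 0.0783 -0.0229  0.063 ]
256 100 [ 0.0783 -0.0003  0.063 ]
305 99 [0.0788 0.0214 0.063 ]
[0.56388695 0.09764267 0.29825885] [-1.79917053e+02  4.57870763e-02  8.96993421e+01] 15.1 [ 0.60818529 -1.58363789 -3.16141644] 0.057807137086093356
```

Request:
carry_out(
  series=[
    [0,0,-2,0,0,0,0.4],
    [0,0,-3,0,0,0,0.4],
    [0,0,-2,0,0,0,0.4],
    [0,0,-0.7,0,0,0,0.4],
    [0,0,-0.4,0,0,0,0.4],
    [0,0,-0.4,0,0,0,0.4],
    [0,0,-0.4,0,0,0,0.4],
    [0,0,0,0,0,0,0.4],
  ],
)

```text
time: 16.1
tool_pos: [0.5644, 0.0985, 0.21]
tool_rot: [3.142, 0.0, 1.566]
force: [-0.4, 0.5, -2.5]
grip_width: 0.0578
finger_force: 55.2
```

Request:
carry_out(
  series=[
    [0,0,-0.3,0,0,0,0.4],
    [0,0,-0.3,0,0,0,0.4],
    [0,0,-0.3,0,0,0,0.4],
    [0,0,-0.3,0,0,0,0.4],
    [0,0,0,0,0,0,0.4],
  ],
)

```text
time: 16.73
tool_pos: [0.5643, 0.0984, 0.1975]
tool_rot: [-3.141, 0.0, 1.566]
force: [0.2, 0.1, -3.1]
grip_width: 0.0577
finger_force: 55.2
```

Request:
carry_out(
  series=[
    [0,0,-0.4,0,0,0,0.4],
    [0,0,-0.4,0,0,0,0.4],
    [0,0,-0.4,0,0,0,0.4],
    [0,0,0,0,0,0,0.4],
  ],
)

```text
time: 17.23
tool_pos: [0.5646, 0.0985, 0.1858]
tool_rot: [3.141, -0.0, 1.566]
force: [-0.6, -0.3, -1.0]
grip_width: 0.0575
finger_force: 55.5
```

Request:
carry_out(
  series=[
    [0,0,-0.3,0,0,0,0.4],
    [0,0,0,0,0,0,0.4],
  ],
)

```text
time: 17.48
tool_pos: [0.5646, 0.0985, 0.1829]
tool_rot: [3.141, -0.0, 1.566]
force: [0.0, -0.1, 0.3]
grip_width: 0.0582
finger_force: 55.5
```

Request:
carry_out(
  series=[
    [0,0,0,0,0,0,1],
    [0,0,0,0,0,0,1],
    [0,0,0.5,0,0,0,1],
    [0,0,2,0,0,0,1],
    [0,0,4,0,0,0,1],
    [0,0.2,4,0,0,-10,1],
    [0,1,0,0,0,-10,1],
    [0,1,0,0,0,-10,1],
  ],
)

```text
time: 18.48
tool_pos: [0.5653, 0.1207, 0.2911]
tool_rot: [3.138, -0.003, 1.036]
force: [0.3, -0.3, -0.7]
grip_width: 0.0855
finger_force: 0.0
```

Request:
carry_out(
  series=[
    [0,1,0,0,0,-10,1],
    [0,1,0,0,0,-10,1],
    [0,1,0,0,0,-10,1],
    [0,1,0,0,0,-10,1],
    [0,1,0,0,0,-10,1],
    [0,0,0,0,0,-10,1],
    [0,0,0,0,0,0,1],
    [0,0,0,0,0,0,1],
  ],
)

```text
time: 19.48
tool_pos: [0.5647, 0.1704, 0.2889]
tool_rot: [-3.141, -0.001, -0.002]
force: [-0.0, 0.4, -0.2]
grip_width: 0.0852
finger_force: 0.0
```

```bash
python3 - <<'E'
from h import *
s=r.observe();print(s['tool_pos'],np.degrees(s['tool_rot']),s['time'],s['force'],s['grip_width'])
M=T(s);a=r.grab_frame('wrist');b=r.grab_frame('top');c=r.grab_frame('side')
p=lambda cam:proj(cam,[.564,.13,.12])
def crop(i,c,w,h,f):
    x,y=int(c[0]-w/2),int(c[1]-h/2);return cv2.resize(i[y:y+h,x:x+w],None,fx=f,fy=f,interpolation=cv2.INTER_CUBIC)
cs=p('side');print(cs)
cv2.imwrite('pics/v6.png',np.hstack([cv2.resize(a,(480,360)),crop(c,cs,90,120,3)]))
E
```

```text
[0.56466098 0.1703799  0.28891807] [-1.79988853e+02 -7.55883532e-02 -1.40993666e-01] 19.475 [-0.00798883  0.3660632  -0.17496305] 0.08523155790642852
[222.34072398 242.27660707]
```

View pics/v6.png

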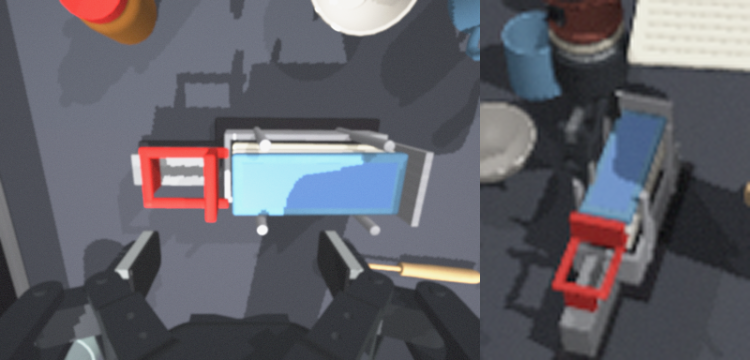

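Blue lies flat on the pile between the posts; the red tab is at (211,185) in the wrist view and still open.

Request:
carry_out(
  series=[
    [0,0,-3,0,0,0,1],
    [0,0,-3,0,0,0,1],
    [0,0,-1.6,0,0,0,1],
    [0,0,-0.7,0,0,0,1],
    [0,0,-0.5,0,0,0,1],
    [0,0,0,0,0,0,1],
  ],
)

```text
time: 20.38
tool_pos: [0.5648, 0.1705, 0.2005]
tool_rot: [-3.141, -0.001, -0.005]
force: [-0.3, 0.0, 0.8]
grip_width: 0.0852
finger_force: 0.0
```

Request:
carry_out(
  series=[
    [0,0,-0.4,0,0,0,1],
    [0,0,-0.4,0,0,0,1],
    [0,0,-0.4,0,0,0,1],
    [0,0,-0.2,0,0,0,1],
    [0,0,0,0,0,0,1],
  ],
)

```text
time: 21.0
tool_pos: [0.5643, 0.1704, 0.1856]
tool_rot: [3.141, 0.001, -0.005]
force: [-0.7, -0.4, 0.2]
grip_width: 0.0851
finger_force: 0.0
```

Request:
carry_out(
  series=[
    [0,0,-0.4,0,0,0,1],
    [0,0,-0.4,0,0,0,1],
    [0,0,-0.4,0,0,0,1],
    [0,0,0,0,0,0,1],
  ],
)

```text
time: 21.5
tool_pos: [0.5643, 0.1704, 0.1736]
tool_rot: [3.141, 0.0, -0.005]
force: [-0.1, 0.1, 0.8]
grip_width: 0.085
finger_force: 0.5
```

Request:
carry_out(
  series=[
    [0,0,-0.3,0,0,0,1],
    [0,0,-0.3,0,0,0,1],
    [0,0,0,0,0,0,1],
  ],
)

```text
time: 21.88
tool_pos: [0.5644, 0.1704, 0.1677]
tool_rot: [3.142, 0.0, -0.005]
force: [-1.4, 0.6, 2.3]
grip_width: 0.0854
finger_force: 1.0
```

Request:
carry_out(
  series=[
    [0,0,-0.3,0,0,0,1],
    [0,0,-0.3,0,0,0,1],
    [0,0,0,0,0,0,1],
  ],
)

```text
time: 22.25
tool_pos: [0.5644, 0.1705, 0.1617]
tool_rot: [3.142, -0.0, -0.005]
force: [-0.6, 0.7, 3.5]
grip_width: 0.0854
finger_force: 1.6
```

Request:
carry_out(
  series=[
    [0,0,-0.3,0,0,0,1],
    [0,0,-0.2,0,0,0,1],
    [0,0,0,0,0,0,1],
  ],
)

```text
time: 22.62
tool_pos: [0.5645, 0.1704, 0.1568]
tool_rot: [-3.142, -0.0, -0.005]
force: [-1.9, -0.3, 4.6]
grip_width: 0.085
finger_force: 2.1
```

Request:
carry_out(
  series=[
    [0,0,-0.2,0,0,0,1],
    [0,0,-0.2,0,0,0,1],
    [0,0,0,0,0,0,1],
  ],
)

```text
time: 23.0
tool_pos: [0.5644, 0.1705, 0.153]
tool_rot: [3.142, -0.0, -0.005]
force: [-2.6, 0.4, 6.0]
grip_width: 0.0855
finger_force: 2.5
```

Request:
carry_out(
  series=[
    [0,0,-0.2,0,0,0,1],
    [0,0,0,0,0,0,1],
  ],
)

```text
time: 23.25
tool_pos: [0.5645, 0.1704, 0.1511]
tool_rot: [3.142, -0.0, -0.005]
force: [-1.5, -0.1, 5.5]
grip_width: 0.0852
finger_force: 2.7
```

Request:
carry_out(
  series=[
    [0,0,-0.15,0,0,0,1],
    [0,0,0,0,0,0,1],
  ],
)

```text
time: 23.5
tool_pos: [0.5645, 0.1704, 0.1497]
tool_rot: [3.142, -0.0, -0.005]
force: [-1.6, 0.4, 5.0]
grip_width: 0.0851
finger_force: 2.8
```

Request:
carry_out(
  series=[
    [0,0,-0.15,0,0,0,1],
    [0,0,0,0,0,0,1],
  ],
)

```text
time: 23.75
tool_pos: [0.5645, 0.1705, 0.1483]
tool_rot: [3.142, -0.0, -0.005]
force: [-1.6, -0.2, 5.9]
grip_width: 0.085
finger_force: 3.0
```

Request:
carry_out(
  series=[
    [0,0,-0.15,0,0,0,1],
    [0,0,0,0,0,0,1],
  ],
)

```text
time: 24.0
tool_pos: [0.5645, 0.1705, 0.1474]
tool_rot: [3.141, 0.0, -0.005]
force: [-3.7, 0.3, 8.4]
grip_width: 0.0853
finger_force: 4.4
```

Request:
carry_out(
  series=[
    [0,0,-0.1,0,0,0,1],
    [0,0,0,0,0,0,1],
  ],
)

```text
time: 24.25
tool_pos: [0.5646, 0.1705, 0.1473]
tool_rot: [3.141, 0.0, -0.005]
force: [-5.9, -0.8, 13.2]
grip_width: 0.0857
finger_force: 6.5
```

Bottom stop found at TCP z = 0.1474. I back off slightly and push the fork.

Request:
carry_out(
  series=[
    [0,0,0.2,0,0,0,1],
    [0,-0.5,0,0,0,0,1],
    [0,-0.5,0,0,0,0,1],
    [0,-0.5,0,0,0,0,1],
    [0,-0.5,0,0,0,0,1],
    [0,0,0,0,0,0,1],
  ],
)

```text
time: 25.0
tool_pos: [0.5659, 0.1519, 0.149]
tool_rot: [-3.138, -0.004, -0.005]
force: [-0.7, 4.2, 6.5]
grip_width: 0.0851
finger_force: 2.9
```

Request:
carry_out(
  series=[
    [0,-0.5,0,0,0,0,1],
    [0,-0.5,0,0,0,0,1],
    [0,-0.5,0,0,0,0,1],
    [0,-0.5,0,0,0,0,1],
    [0,0,0,0,0,0,1],
  ],
)

```text
time: 25.62
tool_pos: [0.5658, 0.132, 0.149]
tool_rot: [-3.138, -0.004, -0.005]
force: [-0.6, 5.1, 7.5]
grip_width: 0.0851
finger_force: 2.9
```

Request:
carry_out(
  series=[
    [0,-0.3,0,0,0,0,1],
    [0,-0.3,0,0,0,0,1],
    [0,0,0,0,0,0,1],
  ],
)

```text
time: 26.0
tool_pos: [0.5659, 0.1262, 0.149]
tool_rot: [-3.138, -0.004, -0.005]
force: [-1.8, 6.1, 6.4]
grip_width: 0.0853
finger_force: 2.9
```

Request:
carry_out(
  series=[
    [0,-0.3,0,0,0,0,1],
    [0,-0.2,0,0,0,0,1],
    [0,0,0,0,0,0,1],
  ],
)

```text
time: 26.38
tool_pos: [0.566, 0.1225, 0.1493]
tool_rot: [-3.135, -0.005, -0.006]
force: [-0.8, 9.7, 7.7]
grip_width: 0.0855
finger_force: 2.9
```

Request:
carry_out(
  series=[
    [0,-0.2,0,0,0,0,1],
    [0,0,0,0,0,0,1],
  ],
)

```text
time: 26.62
tool_pos: [0.5661, 0.1218, 0.1498]
tool_rot: [-3.132, -0.005, -0.006]
force: [-0.8, 12.9, 9.4]
grip_width: 0.0854
finger_force: 4.3
```

Request:
carry_out(
  series=[
    [0,0.4,0,0,0,0,1],
    [0,0.3,0.2,0,0,0,1],
    [0,0,0.5,0,0,0,1],
    [0,0,1,0,0,0,1],
    [0,0,2,0,0,0,1],
    [0,0,4,0,0,0,1],
    [0,0,5,0,0,0,1],
    [0,0,5,0,0,0,1],
  ],
)

```text
time: 27.62
tool_pos: [0.5638, 0.1245, 0.3264]
tool_rot: [-3.141, 0.001, -0.005]
force: [0.1, 0.4, 0.1]
grip_width: 0.0857
finger_force: 0.0
```

Request:
carry_out(
  series=[
    [0,0,5,0,0,0,1],
    [-3,0,2,0,0,0,1],
    [-3,0,0,0,0,0,1],
    [0,0,0,0,0,0,1],
    [0,0,0,0,0,0,1],
  ],
)

```text
time: 28.25
tool_pos: [0.5046, 0.1245, 0.3947]
tool_rot: [-3.141, -0.001, -0.005]
force: [-0.2, -0.6, -0.3]
grip_width: 0.0852
finger_force: 0.0
```

```bash
python3 - <<'E'
from h import *
s=r.observe();print(s['tool_pos'],s['time'],s['force'])
M=T(s);a=r.grab_frame('wrist');b=r.grab_frame('side');cv2.imwrite('pics/end.png',a)
H,S,V=cv2.split(cv2.cvtColor(a,cv2.COLOR_BGR2HSV))
def big(m):
    n,l,st,_=cv2.connectedComponentsWithStats(m.astype(np.uint8));i=1+np.argmax(st[1:,4]);return np.argwhere(l==i)[:,::-1].astype(float),st[i]
box=np.zeros(H.shape,bool);px=None
red,sr=big(((H<8)|(H>172))&(S>150)&(np.indices(H.shape)[0]>60)); print('red',sr)
P=np.array([hit('wrist',p,.102,M)[:2] for p in red]);print('red fork y range @.102',P[:,1].min().round(4),P[:,1].max().round(4),'x',P[:,0].min().round(4),P[:,0].max().round(4))
mt=np.array([hit('wrist',p,.136,M)[:2] for p in red])
blue,sb=big((H>90)&(H<125)&(S>90));print('blue',sb)
P=np.array([hit('wrist',p,.096,M)[:2] for p in blue]);print('blue @.096',P.min(0).round(4),P.max(0).round(4),cv2.minAreaRect((P*1000).astype(np.float32)))
E
```

```text
[0.5045588  0.12446796 0.39466263] 28.25 [-0.24207501 -0.61018954 -0.27372678]
red [ 165   93   73   58 2016]
red fork y range @.102 0.1449 0.232 x 0.5282 0.5963Traceback (most recent call last):
  File "<stdin>", line 10, in <module>
  File "h.py", line 12, in hit
    o,v=ray(cam,px,T);return o+v*(z-o[2])/v[2]
        ~~~^^^^^^^^^^
  File "h.py", line 4, in ray
    m=r.camera_model(cam); K=np.array([[m['fx'],0,m['cx']],[0,m['fy'],m['cy']],[0,0,1]])
ValueError: time passes only in moves, steps and waits
```

```bash
python3 - <<'E'
from h import *
M=T();a=cv2.imread('pics/end.png')
H,S,V=cv2.split(cv2.cvtColor(a,cv2.COLOR_BGR2HSV))
m=((H>90)&(H<125)&(S>90)).astype(np.uint8);m[:60]=0;m[170:]=0
n,l,st,_=cv2.connectedComponentsWithStats(m);i=1+np.argmax(st[1:,4]);print(st[i])
cs,_=cv2.findContours((l==i).astype(np.uint8),0,1);B=cv2.boxPoints(cv2.minAreaRect(cs[0]))
for p in B:print(p,hit('wrist',p,.096,M)[:2].round(4))
E
```

```text
[ 230   95  112   50 5208]
[230.      143.99998] [0.535  0.1553]
[230.        94.999985] [0.594  0.1535]
[341.        94.999985] [0.5935 0.0186]
[341.      143.99998] [0.5345 0.0136]
```

The fork tip is at dispenser y ≈ 48 mm, which is the locked position. Blue measures 59 mm wide at z = 96 mm, so it is flat and held down.

```bash
python3 -c "
from rig import r
print(r.job_done())"
```

```text
the job is handed in; nothing more can be done
None
```

The job is handed in: the white plate, then the blue one, lie flat on the cream plate in the dispenser, and the red lock fork is in to its end stop over the pressed-down pile, at about 28 s of the 72 s allowed.

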